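# Set the prop leg and hold the test frame up

### The arm

A 6-joint arm with a two-finger parallel gripper is mounted at the origin on the work surface. World frame = base frame: x ahead of the robot, y to its left, z up, the work surface at z = 0. Lengths are in m, angles in rad, forces in N, time in s.
With the tool pointing down it reaches from about 0.425 to 1.125 m from the base axis. Payload 14.9 kg.
Tool frame: the origin (TCP) lies at the very end of the fingers, on their centre line; the grasp point (between the pads) lies 19 mm behind it (bot.hold_point_z is the distance from the TCP to the grasp point, in m); x points along the fingers, z is the direction in which the jaws open and shut, and the axes are right-handed (so a half turn about x gives the same grasp; the last joint's range is limited). The gripper opens to 91 mm and grips with 3 to 60 N. Pads are 32 mm wide; open, the fingers measure 118 mm over their backs; the gripper's body (76 mm by 178 mm) begins 60 mm behind the grasp point.
Start: joints at [1.146, 0.379, 1.734, -0, 1.028, -0.033], TCP at [0.267, 0.647, 0.188] pointing down, gripper open.
Joint ranges: [-2.77, 2.77], [-0.74, 2.19], [0, 2.66], [-1.06, 4.2], [0.31, 2.87], [-3.08, 3.08]. Speed limits (rad/s): [1.89, 1.89, 2.39, 3.14, 3.14, 3.14].

### API

Orientations are given as a unit quaternion [x, y, z, w].
In Python, from rig import bot gives the robot as it stands.
- The arm moves only by the tool apply_moves, never from a script. Its argument "rows" is a list of rows, each a list of 5 numbers: the opening, from 0 (shut) to 1 (fully open), then the shift along the tool's x, y, z in mm, then the turn about the tool's x in degrees. A call has 1 to 10 rows; each row shifts and turns the pose as measured when the row begins, along the tool's axes as they then stand; what a row does not reach is not made up. A row lasts 1/8 s, in which the tool goes at most 62.5 mm and 10.7 degrees, less where a joint would pass 70% of its speed; a pose out of reach is approached as far as the arm can. A call is refused whole if a number of a shift passes 62.5 or a number of a turn 10.7, either way. A call with a gripper value outside its range is refused whole. The fingers move at their own pace and stop on an object; "force" is the grip in N (left out, the last holds). Time passes only in rows, so rows that do not move let the fingers close. It gives the time, the measured TCP pose, the force and the opening at its end, in the units of the state.
- bot.state(): the state, without advancing time (a new reading comes with each control period).
- bot.capture(name): name is "scene" or "top" or "wrist"; returns (picture, depth): 480x640x3 uint8, red, green, blue; 480x640 float32, m along the optical axis (not along the pixel's ray), 0 where there is no reading.
- bot.camera_info(name): a dict with "K" (3x3 intrinsics, pixels), "pose" (4x4, takes a point from camera to world coordinates); the wrist camera has in their place "mount" (4x4, takes a point from camera to tool coordinates, whose origin is the TCP and whose axes are the tool frame's). Camera axes: x right, y down, z forward; pixel columns grow to the right and rows downward; lengths in m; the calibration is good to about 2 mm. A picture is of the moment at which its call begins: read the wrist's pose just before it. camera_info takes no time and is no camera call.
- bot.hand_in(): hands the job in, once; it reports no verdict.
Trained networks look in the newest picture that a camera, given by its name, has taken for a name from the list of things; names that differ only in an ending like _2 or _b are one class to them, and where a whole thing is asked for, a point or a joint stands for the part that bears it (a point fixed in the world has none). Each returns a list of dicts, best first, with "confidence" (0 to 1); they miss things now and then, are a little off and sometimes report something else, mostly with a low value. They report only what shows in the picture. A call takes as long as a camera call. They do not tell look-alikes from the thing itself.
- bot.recognise(thing, camera): "location" ([x, y, z] in m, in world coordinates, good to about 4 mm: the middle of the surface that is visible of it).
- bot.place_of(thing, camera): "location" ([x, y, z] in m, in world coordinates, good to about 4 mm: a listed point, or the origin of a listed thing).
The state is a dict: "t": time; "qpos": joint angles; "joint_velocities": joint speeds; "joint_efforts": joint torques, N m; "tool_pos": TCP position; "tcp_rot": TCP orientation; "force": force on the tool from outside, world axes, zero at the start; "wrist_torque": the same for the moment, N m; "width": finger opening in m.
Only numpy, scipy, OpenCV 4.12 (cv2) and the standard library are available. Lean on these libraries where they do the work, as an engineer would, in place of code of your own. Each camera call takes 0.05 s, during which the arm holds its last target.

### The job

A rejected brass coupling with a red band stands on the base plate where the prop leg's foot has to land: first drop it into the orange reject box. Then push the yellow spring leg of the leaning blue frame over its centre until it snaps fully down, and only after that raise the front-heavy frame until it is upright, where the leg's foot meets the base plate. Finish while still holding the frame upright and still in the fingers - do not let go, it tips forward if released - and leave the wrench, screwdriver, bottle and tee alone.

Things in the scene. Friction and masses are not known exactly. Their poses are not given: they have to be found in the camera images.
- coupling_mid (a point): Centre (half-way up) of the rejected coupling: a loose upright brass cylinder, 34 mm diameter, 42 mm high, about 120 g, red painted band near its top. It stands on the stand's steel base plate (top 12 mm above the table), behind the frame.
- reject_box_in (a point): Centre of the inner floor of the orange open-topped reject box, fixed to the table; its axes are the box's. Outside 160 mm (its x) by 130 mm (its y) by 70 mm high, walls 4 mm, floor 4 mm thick. It may stand on either side; the black bin of the same size on the other side holds good stock.
- frame: Blue tilting frame of the test stand, 0.9 kg with leg, brass valve hub on its front. Origin on its pivot axis, midway between the pivot blocks, 35 mm above the table. Axes fixed to it: z up the frame to the top rail, y along the pivot axis, x to the rear (away from the robot). It turns only about y; at the start it leans 0.32 rad forward (to its -x) on its stop and, front-heavy, falls back there if let go.
- prop_leg (a joint): Angle of the spring prop leg (kickstand) on the frame, rad: 0 folded (leg sticks out sideways to the frame's +y, 10 degrees above square), 1.745 fully down (it points down and to the rear). An over-centre spring pushes it to the nearer end; the centre is near 0.9, and beyond about 1.0 it snaps down by itself. About 3 N on the red tab moves it.
- leg_tab (a point): Middle of the red push tab on the leg, 96 mm from the leg's pivot: two adjoining bars, 12 mm thick, 52 mm long, square to the leg, along its swing axis. Leg: yellow rod, 12 mm diameter; pivot at (18, 85, 105) mm in the axes of frame. At angle q the leg's direction in those axes is cos(t)*(0.479, 0, -0.878) + sin(t)*(0, 1, 0), with t = 1.745 - q.
- leg_foot (a point): Centre of the black ball foot (20 mm diameter) at the end of the leg, 134 mm from its pivot. When the frame is upright and the leg down it stands on the yellow spot of the base plate, 82 mm behind the pivot axis, and stops the frame going over backwards.
- wrench: Loose wrench lying on the table: leave alone.
- screwdriver: Loose screwdriver lying on the table: leave alone.
- sealant: Loose white bottle, 44 mm diameter, 120 mm high: leave alone.
- tee: Loose brass tee fitting: leave alone.
- rail (a point): Middle of the frame's top rail: a round aluminium bar along the frame's y, 22 mm diameter, 200 mm up the frame from its pivot axis; free to grasp 55 mm either way from the middle. Axes as frame. Two uprights of 18 mm diameter 76 mm either side. The fixed base plate under the frame is 215 by 240 mm, 12 mm thick; its pivot blocks reach 58 mm above the table.
Not all that is in view belongs to the job. What is shaped like the part that bears coupling_mid but purple, turquoise or white is not meant.

How it is judged:
By the outcome, as a careful person would: the job done as asked, in the order asked, and still so for the second after the job is handed in, while the arm keeps its last pose, push and grip.
It also fails if it takes over 70 s, if anything falls off the work surface, if the arm or the gripper's body presses on something with over 40 N, if the wrist force passes 120 N, or if a joint passes its speed limit or range.

## Working session

There is one attempt and no reset: what is moved stays moved. The work goes in short steps, Python scripts to look and compute and a tool call to move; the robot and the scene stay as the last step left them, time stands still between calls to the robot, and variables do not carry over. Pictures are saved under pics/ and viewed, and the job is handed in when it is done.

Besides the shell and the picture viewer there is one more tool, called after ">>>" as name(argument=value, ...) on one line, values as JSON. apply_moves: Moves the arm, as the interface text tells. Its arguments: {"type":"object","properties":{"rows":{"type":"array"},"force":{"type":"number"}},"required":["rows"]}

```bash
mkdir -p pics; ls
cat > h.py <<'E'
import numpy as np,cv2
from rig import bot
def snap(c,n):
    p,d=bot.capture(c); cv2.imwrite(f'pics/{n}.png',p[:,:,::-1]); np.save(f'pics/{n}.npy',d); return p,d
E
python3 - <<'E'
from h import *
print(bot.state())
for c in ['scene','top']:
    snap(c,c+'0'); i=bot.camera_info(c); print(c,i)
    for t in ['coupling_mid','reject_box_in','frame','leg_tab','leg_foot','rail']:
        print(t,[(np.round(r['location'],3).tolist(),round(r['confidence'],2)) for r in bot.place_of(t,c)])
print(bot.camera_info('wrist'))
E
```

```text
pics
{'t': 0.0, 'qpos': array([ 1.14568970e+00,  3.79392501e-01,  1.73478506e+00, -4.99907081e-06,
        1.02851883e+00, -3.33241334e-02]), 'joint_velocities': array([ 0.00091492, -0.00026014,  0.00162105,  0.00065911,  0.00058801,
       -0.00111963]), 'joint_efforts': array([ 3.89240609e-03, -7.63720107e+01, -4.34380245e+01,  6.52024825e-02,
        4.24175500e-02, -1.06883351e-04]), 'tool_pos': array([0.26712891, 0.6465572 , 0.18709739]), 'tcp_rot': array([-0.39332489,  0.58808772,  0.39291028,  0.58742649]), 'force': array([-0.15131781, -0.1485703 , -0.22358667]), 'wrist_torque': array([-0.03045601,  0.01986923,  0.01379533]), 'width': 0.09149090806131491}
scene {'K': array([[581.50707355,   0.        , 308.14157963],
       [  0.        , 581.50707355, 243.60905168],
       [  0.        ,   0.        ,   1.        ]]), 'pose': array([[ 0.553031  ,  0.62300445, -0.55319271,  1.38945275],
       [ 0.83300507, -0.40062527,  0.38157824, -0.56098787],
       [ 0.01610197, -0.67183692, -0.74052405,  1.24443288],
       [ 0.        ,  0.        ,  0.        ,  1.        ]])}
coupling
[... 1060 characters left out ...]
 0.57)]
leg_tab []
leg_foot [([0.619, -0.021, 0.036], 0.61), ([0.494, 0.109, 0.158], 0.58), ([0.668, 0.387, 0.001], 0.27)]
rail [([0.477, -0.11, 0.224], 0.68), ([0.671, 0.384, 0.0], 0.47)]
{'K': array([[361.0667766 ,   0.        , 316.23247419],
       [  0.        , 361.0667766 , 245.51019   ],
       [  0.        ,   0.        ,   1.        ]]), 'mount': array([[ 6.31889736e-05, -2.71440836e-01,  9.62455126e-01,
        -1.97775953e-01],
       [ 7.93224742e-04, -9.62454811e-01, -2.71440799e-01,
         7.52774911e-02],
       [ 9.99999683e-01,  7.80595284e-04,  1.54497055e-04,
        -8.62888334e-04],
       [ 0.00000000e+00,  0.00000000e+00,  0.00000000e+00,
         1.00000000e+00]])}
```

View pics/scene0.png

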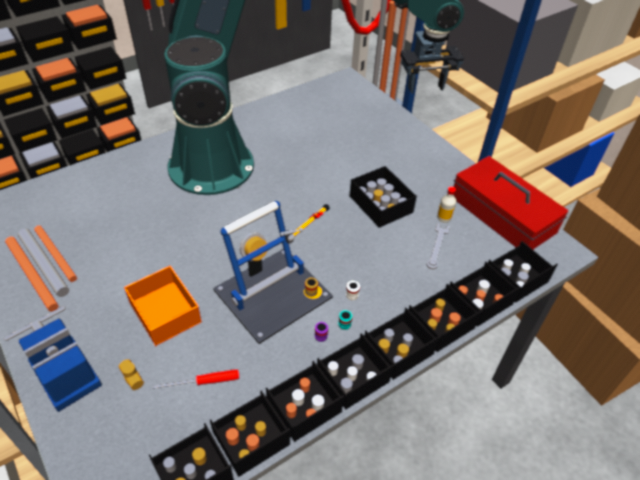

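View pics/top0.png

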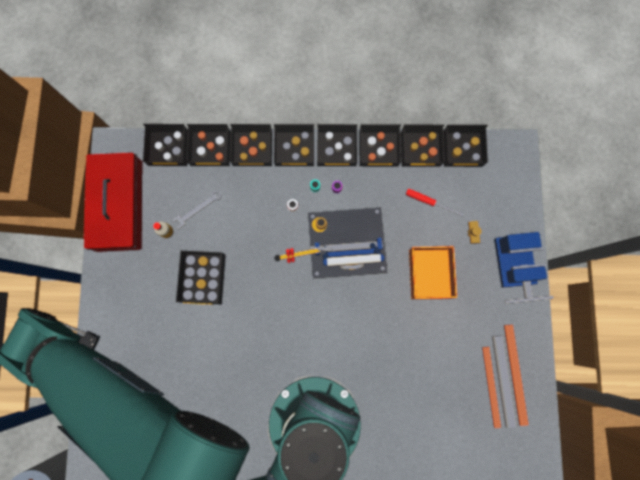

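Scene: the banded coupling stands on the plate at about (312,288), the frame leans forward with its leg at (318,213), and the orange box is at (160,305). Purple, turquoise and white decoys are behind. The top view agrees, with the coupling at (320,224) and the box at (433,273).

```bash
cat >> h.py <<'E'
from scipy.spatial.transform import Rotation as Ro
def pose():
    s=bot.state(); R=Ro.from_quat(s['tcp_rot']).as_matrix(); return s,np.array(s['tool_pos']),R
def delta(target,yawz=None):
    """target TCP world; yawz: desired world angle of tool z (jaw) mod 180"""
    s,p,R=pose(); d=R.T@(np.array(target)-p)*1000
    a=np.degrees(np.arctan2(R[1,2],R[0,2]))
    out='tool shift mm '+str(d.round(1))+' jaw deg %.1f'%a
    if yawz is not None:
        w=(yawz-a+90)%180-90  # world ccw turn; tool x is down -> opposite sign
        out+=' turn about tool x %.1f'%(-w)
    print('TCP',p.round(4),out,'| t %.2f w %.3f F %s'%(s['t'],s['width'],np.round(s['force'],1)))
def cloud(c,d,P=None,R=None):
    i=bot.camera_info(c); K=i['K']
    if c=='wrist':
        T=np.eye(4);T[:3,:3]=R;T[:3,3]=P;T=T@i['mount']
    else: T=i['pose']
    v,u=np.mgrid[:480,:640]
    X=np.stack([(u-K[0,2])/K[0,0]*d,(v-K[1,2])/K[1,1]*d,d,np.ones_like(d)],-1)@T.T
    return X[...,:3]
E
python3 - <<'E'
from h import *
s,p,R=pose();print(R.round(3))
delta([.55,-.05,.34],90)
E
```

```text
[[ 0.    -0.924  0.382]
 [ 0.     0.382  0.924]
 [-1.    -0.     0.   ]]
TCP [0.2673 0.647  0.1877] tool shift mm [-152.3 -527.4 -536.2] jaw deg 67.6 turn about tool x -22.4 | t 0.70 w 0.091 F [ 0.6 -0.7 -0. ]
```

>>> apply_moves(rows=[[1,-50,0,0,-7.5],[1,-50,0,0,-7.5],[1,-50,0,0,-7.4],[1,0,0,0,0]])

```text
t: 1.2
tool_pos: [0.2672, 0.6467, 0.3418]
tcp_rot: [0.503, -0.498, -0.503, -0.497]
force: [0.1, 0.1, -0.8]
width: 0.0912
```

Run:
```python
from h import *
delta([.55,-.05,.34],90)
```

```text
TCP [0.2672 0.6467 0.3418] tool shift mm [   2.4 -274.7 -699.9] jaw deg 90.7 turn about tool x 0.7 | t 1.20 w 0.091 F [ 0.1  0.1 -0.8]
```

>>> apply_moves(rows=[[1,0,-25,-50,0],[1,0,-25,-50,0],[1,0,-25,-50,0],[1,0,-25,-50,0],[1,0,-25,-50,0],[1,0,-25,-50,0],[1,0,-25,-50,0],[1,0,-20,-50,0],[1,0,-20,-50,0],[1,0,-20,-50,0]])

```text
t: 2.45
tool_pos: [0.5087, 0.1338, 0.3338]
tcp_rot: [-0.501, 0.501, 0.502, 0.495]
force: [0.2, -0.5, 0.1]
width: 0.0907
```

Run:
```python
from h import *
delta([.55,-.05,.34],90)
```

```text
TCP [0.5087 0.1338 0.3338] tool shift mm [  -5.4  -40.1 -184.1] jaw deg 90.4 turn about tool x 0.4 | t 2.45 w 0.091 F [ 0.2 -0.5  0.1]
```

>>> apply_moves(rows=[[1,-5,-10,-50,0],[1,0,-10,-50,0],[1,0,-10,-50,0],[1,0,-10,-34,0],[1,0,0,0,0],[1,0,0,0,0]])

```text
t: 3.2
tool_pos: [0.5485, -0.059, 0.3341]
tcp_rot: [-0.497, 0.505, 0.501, 0.496]
force: [-0.7, 0.3, 0.7]
width: 0.0909
```

Run:
```python
from h import *
delta([.55,-.05,.34],90)
s,p,R=pose()
im,d=snap('wrist','w1')
np.savez('pics/w1.npz',d=d,p=p,R=R,im=im)
for t in ['coupling_mid','frame','leg_tab','leg_foot','rail']:
    print(t,[(np.round(r['location'],3).tolist(),round(r['confidence'],2)) for r in bot.place_of(t,'wrist')])
```

```text
TCP [ 0.5485 -0.059   0.3341] tool shift mm [-5.9 -1.4  9. ] jaw deg 89.8 turn about tool x -0.2 | t 3.20 w 0.091 F [-0.7  0.3  0.7]
coupling_mid [([0.675, 0.081, 0.022], 0.9), ([0.612, -0.017, 0.031], 0.87), ([0.741, 0.002, 0.026], 0.74), ([0.742, -0.069, 0.023], 0.53)]
frame [([0.542, -0.106, 0.034], 0.97)]
leg_tab [([0.501, 0.077, 0.152], 0.94), ([0.489, 0.111, 0.154], 0.48)]
leg_foot [([0.489, 0.111, 0.158], 0.62)]
rail [([0.478, -0.109, 0.223], 0.61)]
```

View pics/w1.png

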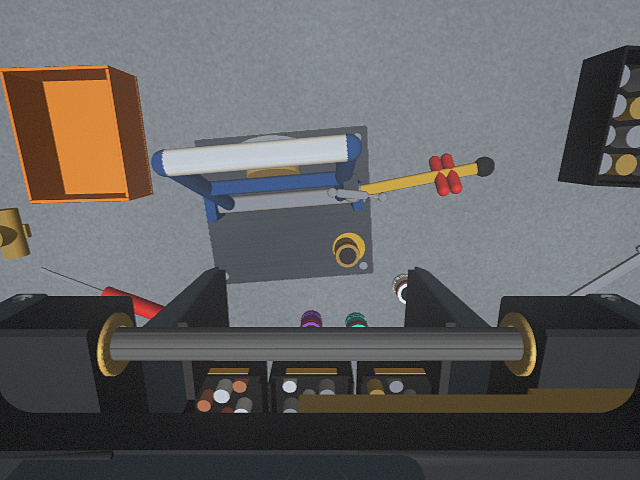

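The wrist view shows the coupling ring at (347,252), the rail from (165,162) to (352,145), the red tab at (446,174), the foot at (485,166) and the orange box on the left. Next I measure these from depth.

Run:
```python
from h import *
z=np.load('pics/w1.npz'); im=z['im'].astype(int);d=z['d'];X=cloud('wrist',d,z['p'],z['R'])
ok=d>0
def reg(u0,u1,v0,v1):
    m=np.zeros((480,640),bool);m[v0:v1,u0:u1]=1;return m&ok
# coupling top
m=reg(325,372,228,272)&(X[...,2]>.047)&(X[...,2]<.07)
q=X[m];print('coupl top',len(q),q.min(0),q.max(0),q.mean(0))
(c,r)=cv2.minEnclosingCircle(q[:,:2].astype(np.float32));print('circle',c,r)
# rail
m=reg(180,340,130,180)&(X[...,2]>.2)
q=X[m];print('rail',len(q),q.min(0),q.max(0))
# top ridge: for each y bin max z
yy=q[:,1];pts=[]
for b in np.arange(yy.min()+.005,yy.max()-.005,.005):
    k=q[abs(yy-b)<.0025]; 
    if len(k)>5:
        # fit circle centre given r=11mm
        from scipy.optimize import least_squares
        f=least_squares(lambda w:np.hypot(k[:,0]-w[0],k[:,2]-w[1])-.011,[k[:,0].mean(),k[:,2].max()-.011]); pts.append([b,*f.x])
pts=np.array(pts);A=np.polyfit(pts[:,0],pts[:,1],1);print('rail x=a*y+b',A,'yaw',np.degrees(np.arctan(-A[0])),'z',np.median(pts[:,2]),pts[[0,-1]])
# plate
m=ok&(abs(X[...,2]-.012)<.004)&(X[...,0]>.4)&(X[...,0]<.72)&(abs(X[...,1]+.1)<.17)&(im.max(-1)<110)
q=X[m][:,:2].astype(np.float32);rc=cv2.minAreaRect(q);print('plate',rc,len(q))
# red tab
m=reg(415,475,140,205)&(im[...,0]>120)&(im[...,1]<70);q=X[m];print('tab',len(q),q.mean(0),q.min(0),q.max(0))
m=reg(474,500,150,185)&(X[...,2]>.1);q=X[m];print('foot',q.mean(0),q.max(0))
# box
m=reg(0,160,50,210)&(im[...,0]>150)&(im[...,2]<90)&(X[...,2]>.06);q=X[m];print('boxrim',cv2.minAreaRect(q[:,:2].astype(np.float32)),q[:,2].max())
m=reg(0,160,50,210)&(im[...,0]>150)&(X[...,2]<.012);q=X[m];print('boxfloor',cv2.minAreaRect(q[:,:2].astype(np.float32)))
```

```text
coupl top 486 [ 0.60021769 -0.03606002  0.04709485] [ 0.63461594 -0.00265573  0.05812366] [ 0.61628539 -0.01946294  0.05471501]
circle (0.6174858808517456, -0.019333306699991226) 0.01736954040825367
rail 4432 [ 0.46453191 -0.18174451  0.20001624] [ 0.5016247  -0.04055996  0.23867741]
rail x=a*y+b [-0.0839411  0.4711628] yaw 4.798222057700109 z 0.22562158833009077 [[-0.17674451  0.48843134  0.20305478]
 [-0.04674451  0.47523462  0.22561205]]
plate ((0.5656961798667908, -0.08664023876190186), (0.22770479321479797, 0.27339115738868713), 4.55476188659668) 12231
tab 655 [0.50087074 0.06998959 0.15915594] [0.4810395  0.05911904 0.13823825] [0.52057829 0.08176618 0.17494822]
foot [0.49277541 0.10587647 0.1634133 ] [0.50262928 0.11730788 0.16829646]
boxrim ((0.46045899391174316, -0.3693050146102905), (0.15996865928173065, 0.13114722073078156), 1.2724900245666504) 0.07404647608189141
boxfloor ((0.46204009652137756, -0.3976913392543793), (0.17225857079029083, 0.1887446641921997), 1.3610246181488037)
```

Run:
```python
from h import *
delta([.617,-.0195,.1],90)
```

```text
TCP [ 0.5488 -0.0586  0.335 ] tool shift mm [234.  -70.8  40.6] jaw deg 89.9 turn about tool x -0.1 | t 3.50 w 0.091 F [ 1.3 -0.2  0.1]
```

>>> apply_moves(rows=[[1,0,-35,20,0],[1,0,-34,20,0],[1,55,0,0,0],[1,55,0,0,0],[1,55,0,0,0],[1,55,0,0,0],[1,0,0,0,0]], force=25)

```text
t: 4.38
tool_pos: [0.6196, -0.0155, 0.1108]
tcp_rot: [-0.501, 0.503, 0.5, 0.496]
force: [0.2, -0.1, 0.3]
width: 0.0913
```

Run:
```python
from h import *
delta([.617,-.0195,.019],90)
```

```text
TCP [ 0.6196 -0.0155  0.1108] tool shift mm [91.8  2.1 -3.4] jaw deg 90.1 turn about tool x 0.1 | t 4.38 w 0.091 F [ 0.2 -0.1  0.3]
```

>>> apply_moves(rows=[[1,40,2,-3,0],[1,40,0,0,0],[1,11,0,0,0],[1,0,0,0,0]])

```text
t: 4.88
tool_pos: [0.6244, -0.0187, 0.0279]
tcp_rot: [0.504, -0.5, -0.498, -0.499]
force: [-0.2, 0.1, 0.6]
width: 0.0913
```

Run:
```python
from h import *
delta([.617,-.0195,.019],90)
```

```text
TCP [ 0.6244 -0.0187  0.0279] tool shift mm [ 8.9  7.5 -0.7] jaw deg 90.2 turn about tool x 0.2 | t 4.88 w 0.091 F [-0.2  0.1  0.6]
```

>>> apply_moves(rows=[[1,6,7,0,0],[1,2,0,0,0],[0.2,0,0,0,0],[0.2,0,0,0,0],[0.2,0,0,0,0],[0.2,0,0,0,0],[0.2,0,0,0,0]])

```text
t: 5.75
tool_pos: [0.6198, -0.0188, 0.0242]
tcp_rot: [0.505, -0.498, -0.496, -0.5]
force: [0.3, -0.3, 0.3]
width: 0.0443
```

Run:
```python
from h import *
delta([.617,-.0195,.019],90)
```

```text
TCP [ 0.6198 -0.0188  0.0242] tool shift mm [ 5.1  2.9 -0.6] jaw deg 90.2 turn about tool x 0.2 | t 5.75 w 0.044 F [ 0.3 -0.3  0.3]
```

>>> apply_moves(rows=[[0.2,3,0,0,0],[0.2,0,0,0,0],[0.2,0,0,0,0],[0.2,0,0,0,0]])

```text
t: 6.25
tool_pos: [0.6199, -0.0188, 0.0208]
tcp_rot: [0.505, -0.498, -0.496, -0.5]
force: [0.2, -0.2, 0.3]
width: 0.0319
```

>>> apply_moves(rows=[[0.2,0,0,0,0],[0.2,-20,0,0,0],[0.2,-40,0,0,0],[0.2,-40,0,0,0],[0.2,0,0,0,0]])

```text
t: 6.88
tool_pos: [0.6188, -0.0181, 0.1273]
tcp_rot: [0.506, -0.498, -0.496, -0.5]
force: [0.1, -0.2, -0.8]
width: 0.0318
```

Run:
```python
from h import *
delta([.461,-.369,.15],90)
snap('wrist','w2')
```

```text
TCP [ 0.6188 -0.0181  0.1273] tool shift mm [ -22.   158.7 -350.6] jaw deg 90.2 turn about tool x 0.2 | t 6.88 w 0.032 F [ 0.1 -0.2 -0.8]
```

View pics/w2.png

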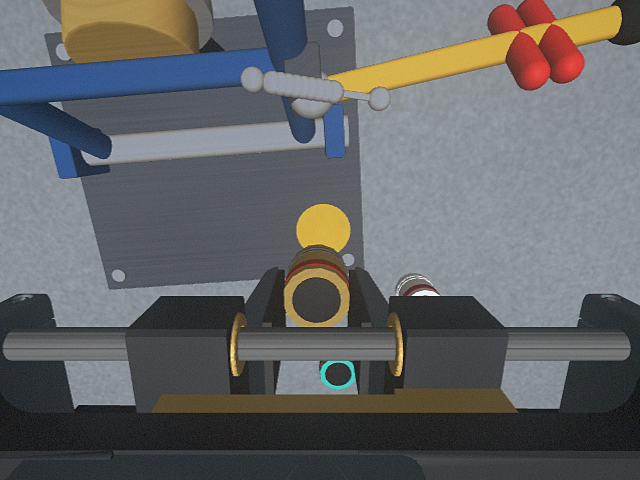

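The coupling with its red band is in the jaws at (317,290), and the yellow spot is free at (323,228).

>>> apply_moves(rows=[[0.2,-60,0,0,0],[0.2,-60,0,0,0],[0.2,-60,0,0,0],[0.2,0,22,-50,0],[0.2,0,22,-50,0],[0.2,0,22,-50,0],[0.2,0,22,-50,0],[0.2,0,22,-50,0],[0.2,0,22,-50,0],[0.2,0,20,-40,0]])

```text
t: 8.18
tool_pos: [0.457, -0.3637, 0.3059]
tcp_rot: [0.502, -0.5, -0.502, -0.496]
force: [0.1, -0.6, -1.5]
width: 0.0319
```

Run:
```python
from h import *
delta([.461,-.369,.035],90)
```

```text
TCP [ 0.457  -0.3637  0.3059] tool shift mm [271.   -4.7  -4.2] jaw deg 90.5 turn about tool x 0.5 | t 8.18 w 0.032 F [ 0.1 -0.6 -1.5]
```

>>> apply_moves(rows=[[0.2,45,-3,0,0],[0.2,50,0,0,0],[0.2,50,0,0,0],[0.2,40,0,0,0],[0.2,0,0,0,0]])

```text
t: 8.8
tool_pos: [0.4553, -0.3661, 0.113]
tcp_rot: [-0.499, 0.501, 0.502, 0.497]
force: [-0.7, 0.8, -0.3]
width: 0.0315
```

Run:
```python
from h import *
delta([.461,-.369,.03],90)
```

```text
TCP [ 0.4553 -0.3661  0.113 ] tool shift mm [83.  -6.3 -2.9] jaw deg 90.2 turn about tool x 0.2 | t 8.80 w 0.032 F [-0.7  0.8 -0.3]
```

>>> apply_moves(rows=[[0.2,35,-6,-3,0],[0.2,30,0,0,0],[0.2,15,0,0,0],[0.2,0,0,0,0],[0.6,0,0,0,0],[0.6,0,0,0,0],[0.6,0,0,0,0],[0.6,0,0,0,0]])

```text
t: 9.8
tool_pos: [0.4655, -0.373, 0.0407]
tcp_rot: [0.503, -0.501, -0.499, -0.498]
force: [0.0, -0.9, -0.5]
width: 0.0547
```

Run:
```python
from h import *
delta([.461,-.369,.3],90)
```

```text
TCP [ 0.4655 -0.373   0.0407] tool shift mm [-259.3    4.3    2.1] jaw deg 90.2 turn about tool x 0.2 | t 9.80 w 0.055 F [ 0.  -0.9 -0.5]
```

>>> apply_moves(rows=[[0.6,-50,0,0,0],[0.6,-60,0,0,0],[0.6,-60,0,0,0],[0.3,-60,0,0,0],[0,-50,0,0,0],[0,0,0,0,0]])

```text
t: 10.55
tool_pos: [0.4647, -0.3705, 0.3303]
tcp_rot: [0.503, -0.501, -0.499, -0.498]
force: [0.4, -0.1, -0.9]
width: 0.0276
```

Run:
```python
from h import *
delta([.455,.07,.3],90)
snap('wrist','w3');snap('scene','s3')
```

```text
TCP [ 0.4647 -0.3705  0.3303] tool shift mm [ 27.1   8.3 440.7] jaw deg 90.2 turn about tool x 0.2 | t 10.55 w 0.028 F [ 0.4 -0.1 -0.9]
```

View pics/w3.png

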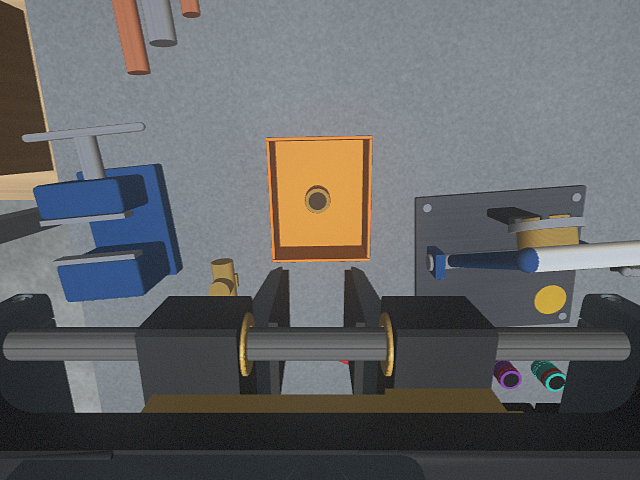

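The coupling stands upright inside the orange box at (317,200). Next I plan the push on the leg.

```bash
cat >> h.py <<'E'
def W(pf,lean=-.32,o=(.5415,-.1045,.035),yaw=4.75):
    return np.array(o)+Ro.from_euler('zy',[np.radians(yaw),lean]).apply(pf)
def legpt(t,r):
    d=np.array([.479*np.cos(t),np.sin(t),-.878*np.cos(t)]);return np.array([.018,.085,.105])+r*d
E
python3 - <<'E'
from h import *
print('rail',W([0,0,.2]),'tab',W(legpt(1.745,.096)),'foot',W(legpt(1.745,.134)))
c=np.array([.0196,-.0072,0]); prev=None
for t in [1.745,1.5,1.3,1.1,.9,.75,.65,.55,.45]:
    n=W(legpt(t-.001,1))-W(legpt(t,1)); n/=np.linalg.norm(n)
    for off in ([.025,.006] if t>1.7 else [.006]):
        T=W(legpt(t,.096))-off*n-c
        R=Ro.from_euler('z',20,degrees=True)
        print(t,T.round(4), 'step tool mm', None if prev is None else np.round(1000*np.array([-(T-prev)[2], (T-prev)@np.array([-np.cos(np.radians(20)),-np.sin(np.radians(20)),0]), (T-prev)@np.array([-np.sin(np.radians(20)),np.cos(np.radians(20)),0])]),1)); prev=T
delta([.455,.076,.3],110)
E
```

```text
rail [ 0.47858669 -0.1045      0.22484708] tab [0.49924978 0.07526093 0.14700448] foot [0.49150455 0.11229601 0.15052983]
1.745 [0.462  0.0772 0.1639] step tool mm None
1.745 [0.4754 0.0812 0.1511] step tool mm [ 12.9 -14.   -0.8]
1.5 [0.4922 0.0848 0.135 ] step tool mm [ 16.  -17.   -2.4]
1.3 [0.5063 0.0835 0.122 ] step tool mm [ 13.  -12.8  -6.1]
1.1 [0.5201 0.0784 0.1097] step tool mm [ 12.4 -11.2  -9.5]
0.9 [0.5331 0.0697 0.0985] step tool mm [ 11.2  -9.2 -12.6]
0.75 [0.542  0.0611 0.0911] step tool mm [  7.4  -5.4 -11.1]
0.65 [0.5474 0.0544 0.0867] step tool mm [ 4.4 -2.8 -8.1]
0.55 [0.5523 0.0471 0.0829] step tool mm [ 3.8 -2.1 -8.6]
0.45 [0.5567 0.0392 0.0796] step tool mm [ 3.3 -1.4 -8.9]
TCP [ 0.4634 -0.3693  0.326 ] tool shift mm [ 24.5   6.8 445.4] jaw deg 90.2 turn about tool x -19.8 | t 10.65 w 0.019 F [-1.2 -0.  -1. ]
```

```bash
sed -i "s/from_euler('zy'/from_euler('ZY'/" h.py
python3 - <<'E'
from h import *
print('rail',W([0,0,.2]),'tab',W(legpt(1.745,.096)),'foot',W(legpt(1.745,.134)))
c=np.array([.0196,-.0072,0])
for t in [1.745,1.5,1.3,1.1,.9,.75,.65,.55,.45]:
    n=W(legpt(t-.001,1))-W(legpt(t,1)); n/=np.linalg.norm(n)
    for off in ([.025,.006] if t>1.7 else [.006]):
        T=W(legpt(t,.096))-off*n-c
        print(t,T.round(4))
E
```

```text
rail [ 0.47880276 -0.10970974  0.22484708] tab [0.49862424 0.07210311 0.15169228] foot [0.49072793 0.10900082 0.15618909]
1.745 [0.4614 0.0735 0.1685]
1.745 [0.4748 0.0779 0.1557]
1.5 [0.4916 0.082  0.1398]
1.3 [0.5057 0.0811 0.1267]
1.1 [0.5195 0.0764 0.1143]
0.9 [0.5325 0.0681 0.1028]
0.75 [0.5414 0.0597 0.0952]
0.65 [0.5468 0.0532 0.0906]
0.55 [0.5517 0.046  0.0866]
0.45 [0.5561 0.0382 0.0831]
```

>>> apply_moves(rows=[[0,0,5,50,0],[0,0,0,50,0],[0,0,0,50,0],[0,0,0,50,0],[0,0,0,50,0],[0,0,0,50,0],[0,0,0,50,0],[0,0,0,50,0],[0,0,5,50,-10],[0,0,0,0,-10]], force=40)

```text
t: 11.9
tool_pos: [0.4431, 0.0957, 0.308]
tcp_rot: [-0.572, 0.408, 0.59, 0.398]
force: [0.4, -0.8, -0.5]
width: 0.0005
```

Run:
```python
from h import *
delta([.455,.076,.22],110)
```

```text
TCP [0.4431 0.0957 0.308 ] tool shift mm [ 87.5  -6.6 -23.8] jaw deg 110.6 turn about tool x 0.6 | t 11.90 w 0.000 F [ 0.4 -0.8 -0.5]
```

>>> apply_moves(rows=[[0,45,-5,-20,0],[0,45,0,-3,0],[0,20,0,0,0],[0,0,0,0,0]])

```text
t: 12.4
tool_pos: [0.4485, 0.0764, 0.1887]
tcp_rot: [-0.571, 0.408, 0.594, 0.394]
force: [-0.3, -0.0, -0.1]
width: 0.0006
```

Run:
```python
from h import *
delta([.4614,.0735,.1685],110)
snap('wrist','w4')
```

```text
TCP [0.4485 0.0764 0.1887] tool shift mm [ 19.7 -11.7  -7.6] jaw deg 110.9 turn about tool x 0.9 | t 12.40 w 0.001 F [-0.3 -0.  -0.1]
```

View pics/w4.png

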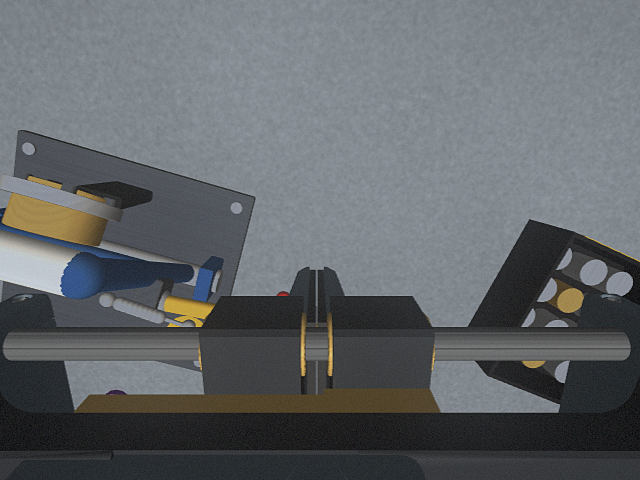

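>>> apply_moves(rows=[[0,18,-12,-8,0],[0,6,-6,-1,0],[0,6,-6,0,0],[0,0,0,0,0]])

```text
t: 12.95
tool_pos: [0.4754, 0.0773, 0.1603]
tcp_rot: [-0.572, 0.407, 0.593, 0.395]
force: [-1.5, -0.7, -1.1]
width: 0.0003
```

Run:
```python
from h import *
delta([.4748,.0779,.1557],110)
delta([.4916,.082,.1398],110)
```

```text
TCP [0.4754 0.0773 0.1603] tool shift mm [4.6 0.1 0.7] jaw deg 110.9 turn about tool x 0.9 | t 12.95 w 0.000 F [-1.5 -0.7 -1.1]
TCP [0.4754 0.0773 0.1603] tool shift mm [ 20.  -17.5  -1.7] jaw deg 110.9 turn about tool x 0.9 | t 12.95 w 0.000 F [-1.5 -0.7 -1.1]
```

>>> apply_moves(rows=[[0,10,-8,0,0],[0,9,-8,-1,0],[0,7,-7,-3,0],[0,0,0,0,0]])

```text
t: 13.45
tool_pos: [0.4992, 0.0827, 0.1325]
tcp_rot: [-0.572, 0.407, 0.593, 0.395]
force: [-0.1, -0.9, 1.5]
width: 0.0003
```

Run:
```python
from h import *
delta([.5057,.0811,.1267],110)
delta([.5195,.0764,.1143],110)
snap('scene','s5')
p=cv2.imread('pics/s5.png')[130:370,180:400];cv2.imwrite('pics/s5c.png',cv2.resize(p,None,fx=3,fy=2.5))
```

```text
TCP [0.4992 0.0827 0.1325] tool shift mm [ 5.5 -5.7 -3.9] jaw deg 110.9 turn about tool x 0.9 | t 13.45 w 0.000 F [-0.1 -0.9  1.5]
TCP [0.4992 0.0827 0.1325] tool shift mm [ 17.4 -17.3 -13.4] jaw deg 110.9 turn about tool x 0.9 | t 13.45 w 0.000 F [-0.1 -0.9  1.5]
```

View pics/s5c.png

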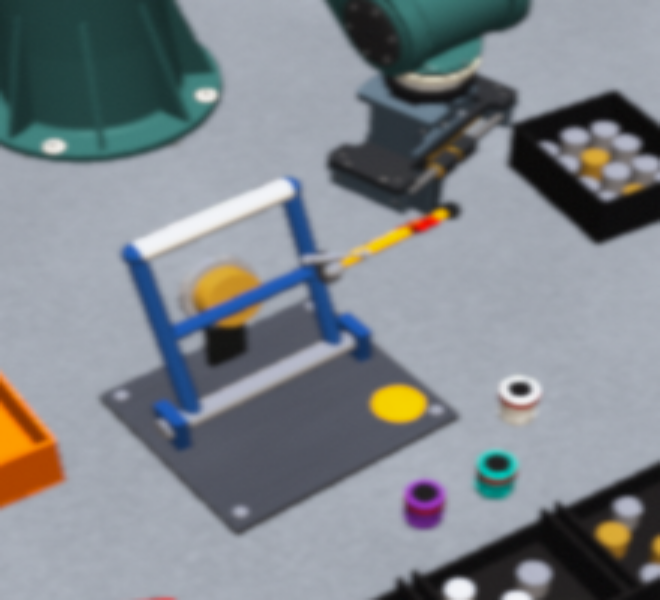

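The leg is moving and the finger is in front of the red tab, with the foot at crop (450,210). I continue along the arc.

>>> apply_moves(rows=[[0,8,-9,-4,0],[0,9,-9,-6,0],[0,9,-9,-7,0],[0,0,0,0,0]])

```text
t: 14.0
tool_pos: [0.5315, 0.0757, 0.1035]
tcp_rot: [-0.572, 0.407, 0.593, 0.395]
force: [0.4, -0.6, 0.6]
width: 0.0004
```

Run:
```python
from h import *
delta([.5195,.0764,.1143],110)
delta([.5325,.0681,.1028],110)
snap('scene','s6')
p=cv2.imread('pics/s6.png')[130:370,180:400];cv2.imwrite('pics/s6c.png',cv2.resize(p,None,fx=3,fy=2.5))
i=bot.camera_info('scene')
for t in [1.745,1.5,1.3,1.1,.9,.75,0]:
    q=np.linalg.inv(i['pose'])@np.r_[W(legpt(t,.134)),1];q=i['K']@q[:3];q=q/q[2];print(t,((q[:2]-[180,130])*[3,2.5]).round())
print(bot.place_of('leg_foot','scene')[:2])
```

```text
TCP [0.5315 0.0757 0.1035] tool shift mm [-10.3  11.3   5.1] jaw deg 110.9 turn about tool x 0.9 | t 14.00 w 0.000 F [ 0.4 -0.6  0.6]
TCP [0.5315 0.0757 0.1035] tool shift mm [ 0.7  1.8 -7.5] jaw deg 110.9 turn about tool x 0.9 | t 14.00 w 0.000 F [ 0.4 -0.6  0.6]
1.745 [433. 193.]
1.5 [451. 220.]
1.3 [460. 244.]
1.1 [463. 268.]
0.9 [462. 293.]
0.75 [458. 311.]
0 [395. 381.]
[]
```

View pics/s6c.png

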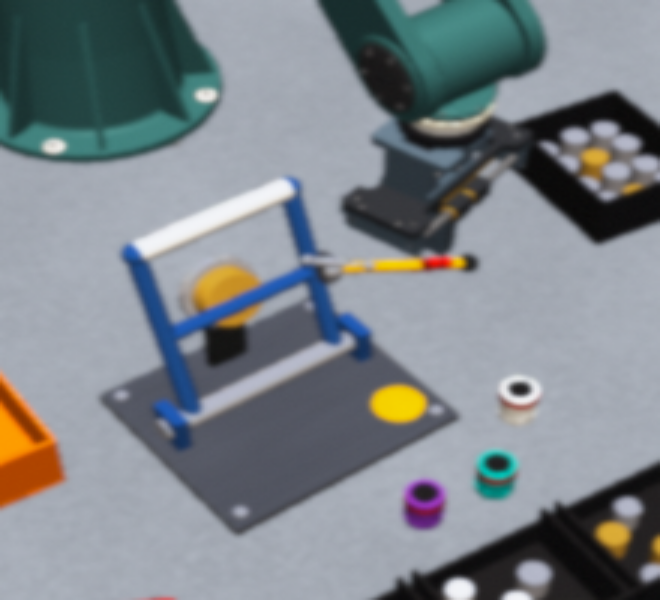

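The foot is at crop (470,263), so q is about 0.6. I keep pushing.

>>> apply_moves(rows=[[0,7,-6,-9,0],[0,7,-5,-10,0],[0,6,-4,-10,0],[0,0,0,0,0]])

```text
t: 14.6
tool_pos: [0.5566, 0.0525, 0.0823]
tcp_rot: [-0.572, 0.407, 0.592, 0.395]
force: [-1.0, -0.3, 0.1]
width: 0.0004
```

Run:
```python
from h import *
delta([.5468,.0532,.0906],110)
delta([.5517,.046,.0866],110)
snap('scene','s7')
p=cv2.imread('pics/s7.png')[130:370,180:400];cv2.imwrite('pics/s7c.png',cv2.resize(p,None,fx=3,fy=2.5))
```

```text
TCP [0.5566 0.0525 0.0823] tool shift mm [-8.   9.2  4.3] jaw deg 110.9 turn about tool x 0.9 | t 14.60 w 0.000 F [-1.  -0.3  0.1]
TCP [0.5566 0.0525 0.0823] tool shift mm [-4.2  7.1 -4.2] jaw deg 110.9 turn about tool x 0.9 | t 14.60 w 0.000 F [-1.  -0.3  0.1]
```

View pics/s7c.png

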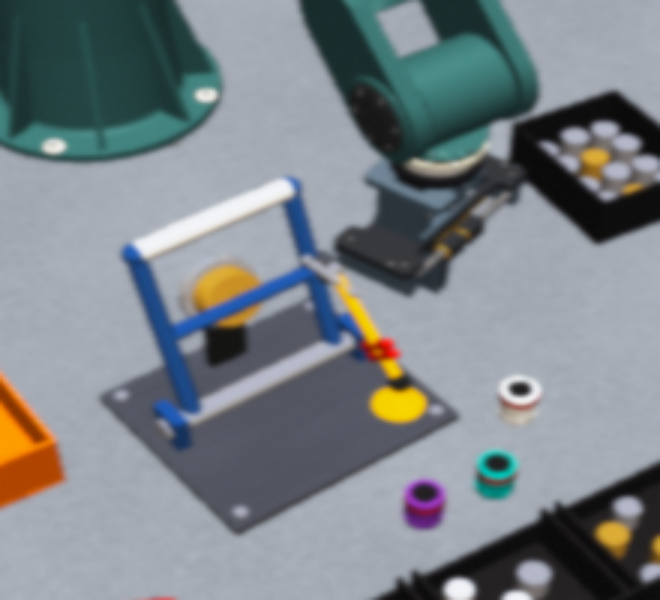

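The leg has snapped fully down: the foot is at crop (400,381), against (395,381) predicted for q=1.745. I retract and turn the jaws to straddle the rail.

>>> apply_moves(rows=[[0.3,-30,0,10,0],[0.6,-50,0,10,0],[0.85,-60,0,0,0],[0.85,-60,0,0,-10],[0.85,-50,0,0,-10],[0.85,0,0,0,-10],[0.85,0,0,0,-10],[0.85,0,0,0,-10],[0.85,0,0,0,-10],[0.85,0,0,0,-10]])

```text
t: 15.9
tool_pos: [0.5543, 0.0793, 0.3434]
tcp_rot: [-0.696, -0.012, 0.717, -0.015]
force: [2.9, 0.5, 0.2]
width: 0.0772
```

Run:
```python
from h import *
delta([.479,-.11,.31],4.75)
print(bot.state()['qpos'])
```

```text
TCP [0.5543 0.0793 0.3434] tool shift mm [ 36.6 186.1  81.5] jaw deg -177.8 turn about tool x -2.5 | t 15.90 w 0.077 F [2.9 0.5 0.2]
[ 1.01930362e-01  1.58254302e-02  1.87743628e+00 -2.70690695e-03
  1.27845096e+00 -3.07762085e+00]
```

>>> apply_moves(rows=[[0.85,0,0,0,10.5],[0.85,0,0,0,10.5],[0.85,0,0,0,10.5],[0.85,0,0,0,10.5],[0.85,0,0,0,10.5],[0.85,0,0,0,10.5],[0.85,0,0,0,10.5],[0.85,0,0,0,10.5],[0.85,0,0,0,10.5],[0.85,0,0,0,10.5]])

```text
t: 17.15
tool_pos: [0.5512, 0.0812, 0.3445]
tcp_rot: [-0.425, 0.571, 0.434, 0.552]
force: [-0.6, 0.9, -0.0]
width: 0.0776
```

>>> apply_moves(rows=[[0.85,0,0,0,10.5],[0.85,0,0,0,10.5],[0.85,0,0,0,10.5],[0.85,0,0,0,10.5],[0.85,0,0,0,10.5],[0.85,0,0,0,10.5],[0.85,0,0,0,10.5],[0.85,0,0,0,0]])

```text
t: 18.15
tool_pos: [0.5487, 0.0822, 0.3454]
tcp_rot: [0.0, 0.717, -0.004, 0.697]
force: [-0.1, 0.4, 0.2]
width: 0.0775
```

Run:
```python
from h import *
delta([.479,-.11,.31],4.75)
print(bot.state()['qpos'])
```

```text
TCP [0.5487 0.0822 0.3454] tool shift mm [  38.4 -192.4  -67.6] jaw deg -0.3 turn about tool x -5.1 | t 18.15 w 0.077 F [-0.1  0.4  0.2]
[ 0.10779356  0.0044391   1.88521533 -0.00208089  1.28087296  0.11423183]
```

>>> apply_moves(rows=[[0.85,0,-48,-17,-5],[0.85,0,-48,-17,0],[0.85,0,-48,-17,0],[0.85,10,-48,-17,0],[0.85,10,0,0,0],[0.85,0,0,0,0]])

```text
t: 18.9
tool_pos: [0.4916, -0.1183, 0.3282]
tcp_rot: [-0.042, 0.716, 0.039, 0.696]
force: [-0.4, -0.7, 0.2]
width: 0.0777
```

Run:
```python
from h import *
delta([.479,-.11,.206],4.75)
s,p,R=pose(); print(R.round(3))
im,d=snap('wrist','w8'); np.savez('pics/w8.npz',d=d,p=p,R=R,im=im)
im,d=snap('scene','s8')
for c in ['wrist','scene']:
  print([(np.round(r['location'],3).tolist(),round(r['confidence'],2)) for r in bot.place_of('rail',c)])
```

```text
TCP [ 0.4916 -0.1183  0.3282] tool shift mm [122.5   9.9  -8.2] jaw deg 6.6 turn about tool x 1.8 | t 18.90 w 0.078 F [-0.4 -0.7  0.2]
[[-0.027 -0.115  0.993]
 [-0.005  0.993  0.114]
 [-1.    -0.002 -0.027]]
[([0.478, -0.108, 0.225], 0.83)]
[([0.48, -0.106, 0.224], 0.79)]
```

View pics/w8.png

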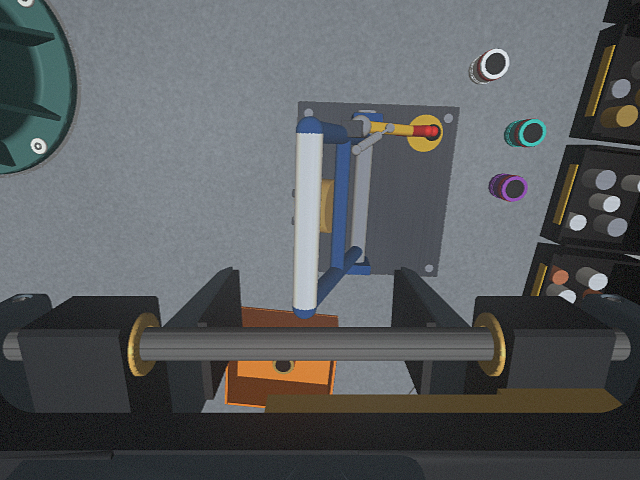

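The rail runs centrally between the open fingers at column 308, the leg is down with its foot over the yellow spot at (430,131), and the coupling is in the orange box at (283,365). I descend onto the rail.

>>> apply_moves(rows=[[0.85,45,8,-8,1.8],[0.85,35,2,0,0],[0.85,20,0,0,0],[0.85,5,0,0,0],[0.85,0,0,0,0]], force=30)

```text
t: 19.73
tool_pos: [0.4831, -0.1062, 0.2242]
tcp_rot: [-0.034, 0.714, 0.03, 0.699]
force: [-0.1, -0.7, 0.4]
width: 0.0774
```

Run:
```python
from h import *
delta([.479,-.11,.206],4.75)
```

```text
TCP [ 0.4831 -0.1062  0.2242] tool shift mm [18.3 -3.3 -4. ] jaw deg 5.2 turn about tool x 0.4 | t 19.73 w 0.077 F [-0.1 -0.7  0.4]
```

>>> apply_moves(rows=[[0.85,12,-3,-4,0],[0.85,6,0,0,0],[0.1,0,0,0,0],[0.1,0,0,0,0],[0.1,0,0,0,0],[0.1,0,0,0,0],[0.1,0,0,0,0],[0.1,0,0,0,0],[0.1,0,0,0,0],[0.1,0,0,0,0]], force=30)

```text
t: 20.98
tool_pos: [0.48, -0.1103, 0.2084]
tcp_rot: [-0.034, 0.713, 0.029, 0.7]
force: [-5.8, 1.5, 12.0]
width: 0.009
```

>>> apply_moves(rows=[[0.1,0,0,0,0],[0.1,0,0,0,0]])

```text
t: 21.22
tool_pos: [0.4798, -0.1103, 0.2089]
tcp_rot: [-0.034, 0.713, 0.029, 0.699]
force: [-3.0, 0.6, 1.2]
width: 0.009
```

Run:
```python
from h import *
delta([.479,-.11,.206],4.75)
```

```text
TCP [ 0.4798 -0.1103  0.2089] tool shift mm [ 2.9  0.4 -0.7] jaw deg 5.2 turn about tool x 0.4 | t 21.23 w 0.009 F [-3.   0.6  1.2]
```

Run:
```python
from h import *
s,p,R=pose();im,d=snap('wrist','w9'); np.savez('pics/w9.npz',d=d,p=p,R=R,im=im)
snap('scene','s9')
p=cv2.imread('pics/s9.png')[130:370,180:400];cv2.imwrite('pics/s9c.png',cv2.resize(p,None,fx=3,fy=2.5))
print(bot.state())
```

```text
{'t': 21.325, 'qpos': array([-0.26559207,  0.02541739,  2.12426574, -0.01527158,  1.00877875,
       -0.34777866]), 'joint_velocities': array([ 0.00062071,  0.00121253, -0.00210597, -0.00024841, -0.00233922,
       -0.00046138]), 'joint_efforts': array([ 4.51548966e-01, -4.33158910e+01, -4.26610959e+01,  2.52640033e-01,
       -6.96637798e-01, -2.36731794e-03]), 'tool_pos': array([ 0.47976513, -0.11030827,  0.2087825 ]), 'tcp_rot': array([-0.03449228,  0.71340191,  0.02942872,  0.69928675]), 'force': array([-3.36217961,  0.48147142,  3.10221666]), 'wrist_torque': array([-0.09593252,  0.64674616, -0.0175781 ]), 'width': 0.009061111819412573}
```

View pics/w9.png

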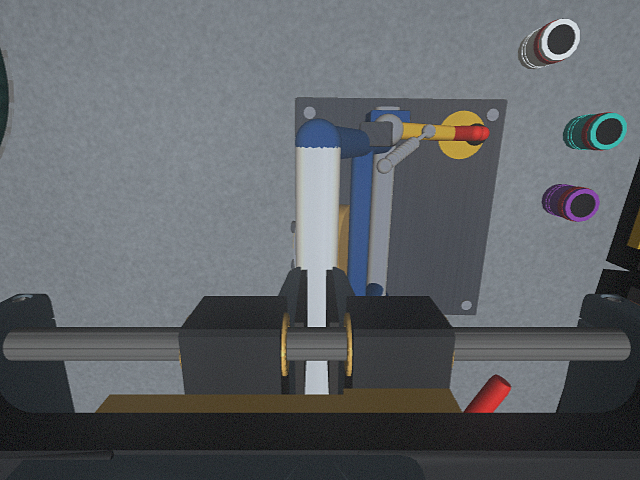

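View pics/s9c.png

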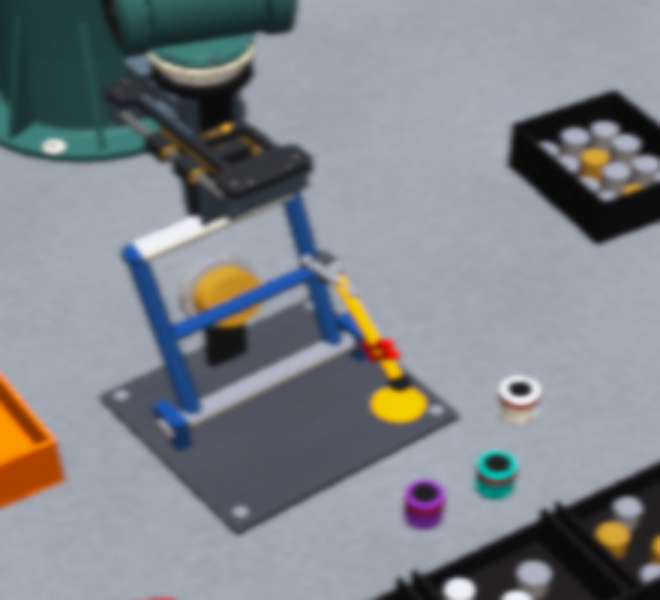

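Run:
```python
from h import *
p=cv2.imread('pics/w9.png')[240:410,240:400];cv2.imwrite('pics/w9c.png',cv2.resize(p,None,fx=4.5,fy=3.5))
z=np.load('pics/w9.npz');X=cloud('wrist',z['d'],z['p'],z['R'])
L=(X-z['p'])@z['R']*1000
for v in [262,270,275,280,285,290]:
    print(v,[(u,*L[v,u].round(0).astype(int).tolist()) for u in range(284,352,4)])
```

```text
262 [(284, 210, -60, -37), (288, 210, -60, -32), (292, 64, -12, -18), (296, -20, 16, -10), (300, -25, 18, -7), (304, -26, 18, -5), (308, -27, 19, -3), (312, -27, 18, -1), (316, -28, 19, 1), (320, -28, 19, 3), (324, -27, 19, 5), (328, -27, 19, 7), (332, -26, 18, 9), (336, -21, 17, 11), (340, 59, -10, 19), (344, 69, -13, 22), (348, 74, -15, 26)]
270 [(284, 209, -70, -37), (288, 209, -70, -33), (292, -33, 16, -11), (296, -32, 16, -9), (300, -33, 16, -7), (304, -29, 15, -5), (308, -27, 14, -3), (312, -29, 15, -1), (316, -198, 75, 1), (320, -29, 15, 3), (324, -28, 14, 5), (328, -29, 15, 7), (332, -28, 15, 9), (336, -32, 16, 10), (340, -33, 16, 12), (344, 70, -20, 23), (348, 74, -22, 26)]
275 [(284, 210, -76, -38), (288, -38, 16, -13), (292, -40, 16, -11), (296, -40, 17, -9), (300, -34, 14, -7), (304, -36, 15, -5), (308, -27, 12, -3), (312, -29, 12, -1), (316, -30, 13, 1), (320, -27, 12, 3), (324, -27, 12, 5), (328, -36, 15, 6), (332, -35, 15, 8), (336, -39, 16, 10), (340, -39, 16, 12), (344, -40, 16, 14), (348, 74, -26, 26)]
280 [(284, 210, -83, -38), (288, -46, 16, -12), (292, -46, 16, -
[... 248 characters left out ...]
6, 13), (348, -45, 16, 15)]
285 [(284, -52, 16, -13), (288, -52, 16, -11), (292, -52, 16, -10), (296, -52, 16, -8), (300, -47, 14, -7), (304, -48, 15, -5), (308, -29, 7, -3), (312, -27, 6, -1), (316, -27, 6, 1), (320, -28, 7, 3), (324, -28, 6, 5), (328, -48, 15, 6), (332, -49, 15, 8), (336, -52, 16, 9), (340, -51, 16, 11), (344, -53, 17, 13), (348, -52, 16, 15)]
290 [(284, -57, 16, -13), (288, -57, 16, -11), (292, -58, 16, -9), (296, -58, 16, -8), (300, -55, 15, -6), (304, -55, 15, -4), (308, -27, 3, -3), (312, -28, 4, -1), (316, -27, 4, 1), (320, -29, 4, 3), (324, -27, 4, 5), (328, -53, 14, 6), (332, -53, 15, 8), (336, -59, 17, 9), (340, -58, 16, 11), (344, -57, 16, 12), (348, -58, 16, 14)]
```

View pics/w9c.png

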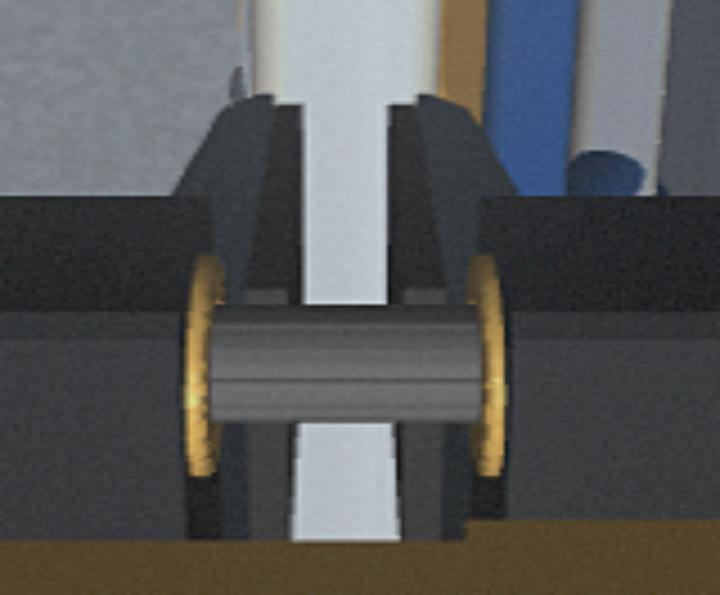

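>>> apply_moves(rows=[[0,0,0,0,0],[0,0,0,0,0],[0,0,0,0,0],[0,0,0,0,0]], force=30)

```text
t: 21.82
tool_pos: [0.4803, -0.1105, 0.2098]
tcp_rot: [-0.035, 0.713, 0.029, 0.7]
force: [-1.3, -0.6, 2.4]
width: 0.0003
```

Run:
```python
from h import *
s,p,R=pose();im,d=snap('wrist','w10'); np.savez('pics/w10.npz',d=d,p=p,R=R,im=im)
p=cv2.imread('pics/w10.png')[220:410,200:440];cv2.imwrite('pics/w10c.png',cv2.resize(p,None,fx=3.3,fy=3.1))
snap('scene','s10')
p=cv2.imread('pics/s10.png')[150:270,190:310];cv2.imwrite('pics/s10c.png',cv2.resize(p,None,fx=5,fy=5,interpolation=cv2.INTER_CUBIC))
z=np.load('pics/w10.npz');X=cloud('wrist',z['d'],z['p'],z['R'])
m=(X[...,2]>.2)&(X[...,2]<.25);m[262:]=0;m[:,:280]=0;m[:,360:]=0
m[:150]=0
q=X[m];print(len(q));
for b in [-.06,-.07,-.08,-.09]:
    k=q[abs(q[:,1]-b)<.004]
    if len(k):print(b,k[:,0].min(),k[:,0].max(),k[:,2].max())
```

```text
4890
-0.06 0.4655757696667823 0.4874336688603466 0.23848031612980108
-0.07 0.4663208424542162 0.48816855046884117 0.23800469319510678
-0.08 0.46700493095191603 0.4889626405295768 0.23803665142778105
-0.09 0.4676612630513113 0.48970581539830016 0.23797937122083512
```

View pics/w10c.png

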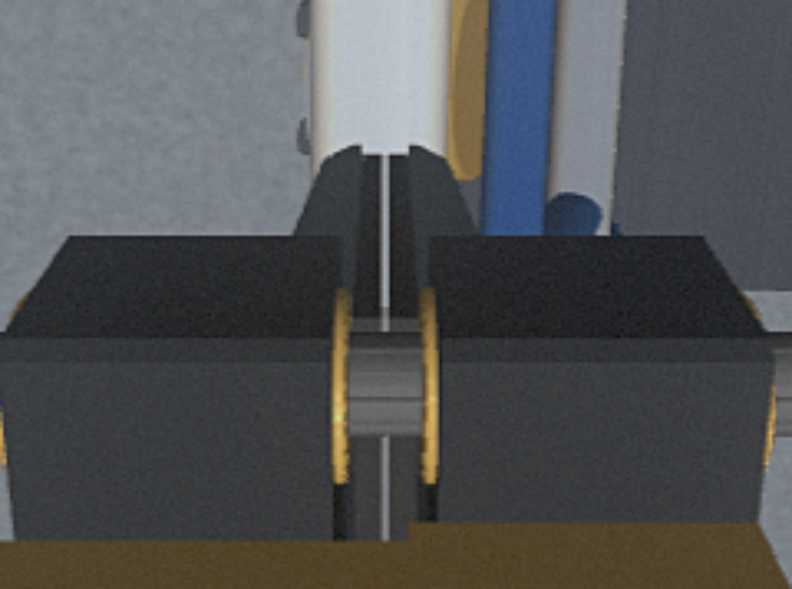

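View pics/s10c.png

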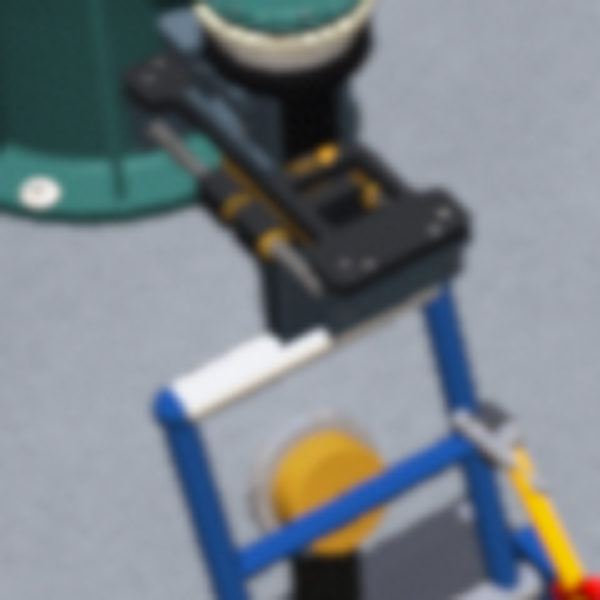

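The fingers read fully closed although the rail visibly passes between them, so there is no real grip. I open and re-approach.

>>> apply_moves(rows=[[0.6,0,0,0,0],[0.6,0,0,0,0],[0.6,0,0,0,0],[0.6,0,0,0,0],[0.6,0,0,0,0],[0.6,0,0,0,0]], force=10)

```text
t: 22.68
tool_pos: [0.4803, -0.1104, 0.2094]
tcp_rot: [-0.035, 0.713, 0.029, 0.7]
force: [0.4, -0.6, -0.1]
width: 0.0542
```

Run:
```python
from h import *
delta([.479,-.11,.206],4.75)
s,p,R=pose();im,d=snap('wrist','w11')
X=cloud('wrist',d,p,R)
m=(X[...,2]>.2)&(X[...,2]<.25);m[262:]=0;m[:,:290]=0;m[:,345:]=0
m[:150]=0
q=X[m];print(len(q));
for b in [-.06,-.07,-.08,-.09]:
    k=q[abs(q[:,1]-b)<.004]
    if len(k):print(b,k[:,0].min(),k[:,0].max(),k[:,2].max())
```

```text
TCP [ 0.4803 -0.1104  0.2094] tool shift mm [ 3.4  0.5 -1.2] jaw deg 5.2 turn about tool x 0.4 | t 22.68 w 0.054 F [ 0.4 -0.6 -0.1]
4903
-0.06 0.46548413156148133 0.48757715999447704 0.2385488967372709
-0.07 0.46621037545292976 0.48807785713498486 0.23870860585652315
-0.08 0.46700048752396084 0.4891988602805591 0.2382624957697329
-0.09 0.46772172997609185 0.4896101586265079 0.23839092033171808
```

View pics/w11.png

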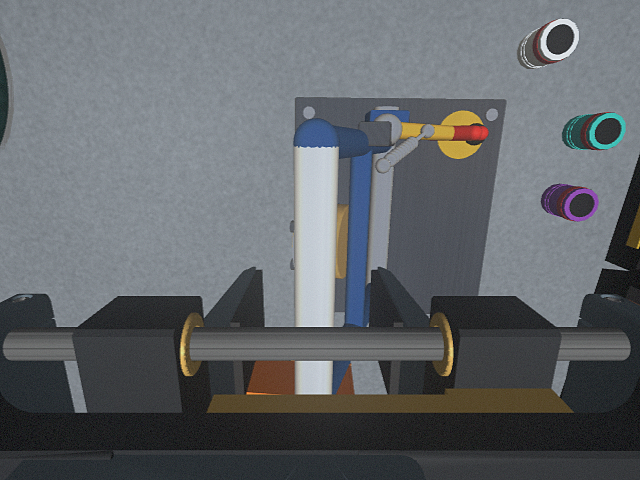

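>>> apply_moves(rows=[[0.6,3,0,-1,0],[0.35,0,0,0,0],[0.35,0,0,0,0],[0.25,0,0,0,0],[0.22,0,0,0,0],[0.22,0,0,0,0]], force=6)

```text
t: 23.48
tool_pos: [0.4791, -0.1105, 0.2062]
tcp_rot: [-0.035, 0.713, 0.029, 0.7]
force: [0.9, -0.9, 0.0]
width: 0.02
```

>>> apply_moves(rows=[[0.2,0,0,0,0],[0.2,0,0,0,0]])

```text
t: 23.72
tool_pos: [0.4791, -0.1105, 0.2062]
tcp_rot: [-0.035, 0.713, 0.029, 0.7]
force: [0.7, -0.1, 0.1]
width: 0.0181
```

>>> apply_moves(rows=[[0.1,0,0,0,0],[0.1,0,0,0,0]])

```text
t: 23.98
tool_pos: [0.4791, -0.1105, 0.2064]
tcp_rot: [-0.035, 0.713, 0.029, 0.699]
force: [-1.8, 0.4, 2.4]
width: 0.0146
```

Run:
```python
from h import *
delta([.479,-.11,.206],4.75)
im,d=snap('wrist','w12')
p=cv2.imread('pics/w12.png')[220:410,200:440];cv2.imwrite('pics/w12c.png',cv2.resize(p,None,fx=3.3,fy=3.1))
```

```text
TCP [ 0.4791 -0.1105  0.2064] tool shift mm [ 0.4  0.5 -0. ] jaw deg 5.2 turn about tool x 0.4 | t 23.98 w 0.015 F [-1.8  0.4  2.4]
```

View pics/w12c.png

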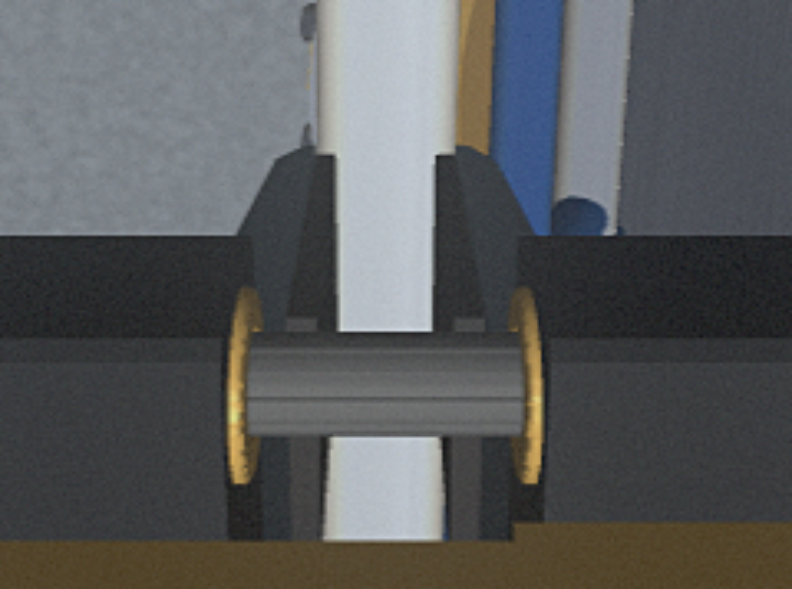

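>>> apply_moves(rows=[[0.1,0,0,0,0],[0.1,0,0,0,0]])

```text
t: 24.28
tool_pos: [0.4791, -0.1106, 0.2064]
tcp_rot: [-0.035, 0.713, 0.029, 0.699]
force: [-0.6, 0.5, 1.2]
width: 0.0149
```

>>> apply_moves(rows=[[0.0,0,0,0,0],[0.0,0,0,0,0]])

```text
t: 24.52
tool_pos: [0.4791, -0.1106, 0.2064]
tcp_rot: [-0.035, 0.713, 0.029, 0.7]
force: [-1.9, 0.5, 1.5]
width: 0.0142
```

At 6 N the grip settles at 14.5 mm and resists closing further, so the contact is compliant and 30 N had overpowered it. I raise the frame slowly with a light grip.

>>> apply_moves(rows=[[0.0,-1.5,0,5,0],[0.0,-1.8,0,6,0],[0.0,-1.8,0,6,0],[0,0,0,0,0]], force=7)

```text
t: 25.02
tool_pos: [0.4974, -0.1091, 0.2122]
tcp_rot: [-0.035, 0.713, 0.029, 0.699]
force: [-2.4, 0.0, 5.9]
width: 0.0127
```

Run:
```python
from h import *
for l in [-.32,-.24,-.2,-.1,0]: print(l,(W([0,0,.2],l)-[0,0,.019]).round(4))
delta(W([0,0,.2],-.2)-[0,0,.019],4.75)
im,d=snap('wrist','w13')
p=cv2.imread('pics/w13.png')[220:410,200:440];cv2.imwrite('pics/w13c.png',cv2.resize(p,None,fx=3.3,fy=3.1))
print([(np.round(r['location'],3).tolist(),round(r['confidence'],2)) for r in bot.place_of('rail','wrist')])
```

```text
-0.32 [ 0.4788 -0.1097  0.2058]
-0.24 [ 0.4941 -0.1084  0.2103]
-0.2 [ 0.5019 -0.1078  0.212 ]
-0.1 [ 0.5216 -0.1062  0.215 ]
0 [ 0.5415 -0.1045  0.216 ]
TCP [ 0.4974 -0.1091  0.2122] tool shift mm [0.1 0.9 4.6] jaw deg 5.2 turn about tool x 0.4 | t 25.02 w 0.013 F [-2.4  0.   5.9]
[([0.495, -0.108, 0.228], 0.96)]
```

View pics/w13c.png

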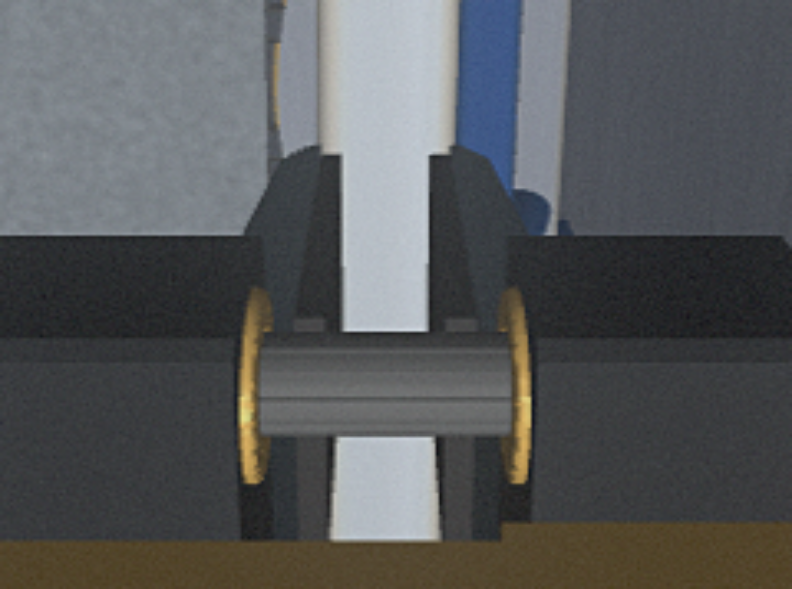

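>>> apply_moves(rows=[[0,4,0,0,0],[0,0,0,0,0]], force=6)

```text
t: 25.38
tool_pos: [0.4984, -0.1093, 0.2117]
tcp_rot: [-0.035, 0.713, 0.029, 0.7]
force: [-6.2, 4.6, 16.5]
width: 0.0138
```

>>> apply_moves(rows=[[0,-2,0,4,0],[0,-1.4,0,6,0],[0,-1.2,0,6,0],[0,0,0,0,0]], force=6)

```text
t: 25.88
tool_pos: [0.5156, -0.1078, 0.2172]
tcp_rot: [-0.035, 0.712, 0.029, 0.701]
force: [-2.1, 0.8, 8.2]
width: 0.0078
```

Run:
```python
from h import *
delta([.5415,-.1045,.216],4.75)
snap('wrist','w14')
print([(np.round(r['location'],3).tolist(),round(r['confidence'],2)) for r in bot.place_of('rail','wrist')])
```

```text
TCP [ 0.5156 -0.1078  0.2172] tool shift mm [ 0.7  1.  26.1] jaw deg 5.2 turn about tool x 0.4 | t 25.88 w 0.008 F [-2.1  0.8  8.2]
[([0.513, -0.107, 0.234], 0.62)]
```

The tool climbed about 3 mm relative to the rail and the grip is thinning to 8 mm, so the pads bear too high. I open slightly, with the front finger still carrying the rail, go lower and regrip.

>>> apply_moves(rows=[[0.32,0,0,0,0],[0.32,0,0,0,0],[0.32,0,0,0,0],[0.32,6,0,0,0],[0.32,5,0,0,0],[0.32,3,0,0,0]], force=8)

```text
t: 26.72
tool_pos: [0.5152, -0.1077, 0.2011]
tcp_rot: [-0.035, 0.712, 0.029, 0.701]
force: [0.3, -0.7, 0.3]
width: 0.0293
```

Run:
```python
from h import *
delta([.5415,-.1045,.216],4.75)
snap('wrist','w15')
print([(np.round(r['location'],3).tolist(),round(r['confidence'],2)) for r in bot.place_of('rail','wrist')])
p=cv2.imread('pics/w15.png')[220:410,200:440];cv2.imwrite('pics/w15c.png',cv2.resize(p,None,fx=3.3,fy=3.1))
```

```text
TCP [ 0.5152 -0.1077  0.2011] tool shift mm [-15.4   0.8  26.2] jaw deg 5.2 turn about tool x 0.4 | t 26.73 w 0.029 F [ 0.3 -0.7  0.3]
[([0.478, -0.109, 0.22], 0.69)]
```

View pics/w15c.png

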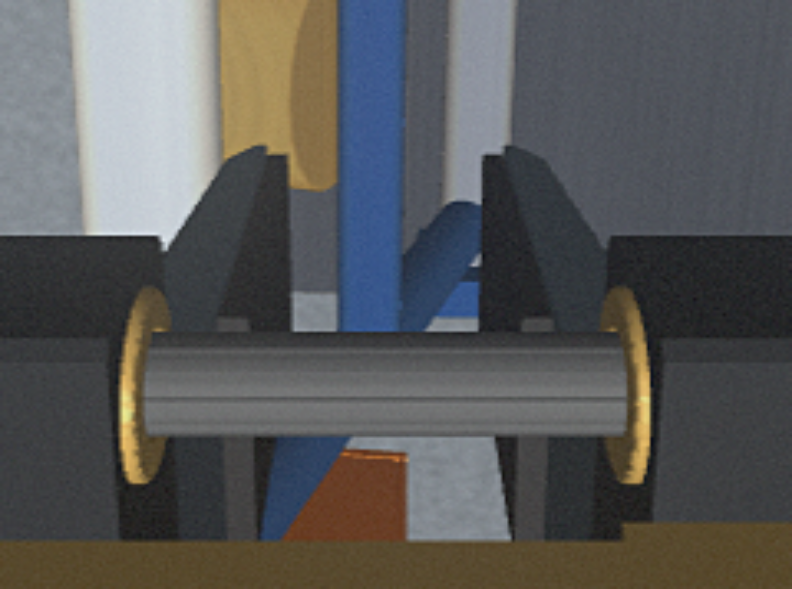

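Run:
```python
from h import *
print(bot.hold_point_z)
z=np.load('pics/w8.npz');L=(cloud('wrist',z['d'],z['p'],z['R'])-z['p'])@z['R']*1000
for v in [262,266,270,275,280,290]:
    print(v,[(u,*L[v,u].round(0).astype(int).tolist()) for u in list(range(216,246,4))+list(range(392,420,4))])
```

```text
0.0188
262 [(216, 332, -101, -154), (220, 333, -101, -147), (224, 333, -101, -141), (228, 331, -100, -135), (232, 332, -100, -129), (236, 332, -101, -123), (240, 331, -100, -116), (244, 331, -100, -110), (392, 314, -94, 114), (396, 313, -94, 120), (400, 312, -94, 126), (404, 311, -94, 131), (408, 311, -93, 137), (412, 310, -93, 143), (416, 311, -93, 149)]
266 [(216, 332, -107, -154), (220, 332, -107, -148), (224, 333, -107, -142), (228, 334, -108, -136), (232, 332, -107, -129), (236, 332, -107, -123), (240, 332, -107, -117), (244, 331, -107, -110), (392, 310, -99, 114), (396, 311, -100, 120), (400, 312, -100, 126), (404, 312, -100, 132), (408, 310, -99, 138), (412, 311, -100, 144), (416, 311, -100, 150)]
270 [(216, 332, -114, -154), (220, 332, -113, -148), (224, -33, 16, -44), (228, -33, 16, -42), (232, -28, 15, -41), (236, -29, 15, -39), (240, 332, -113, -117), (244, 330, -113, -110), (392, 312, -107, 115), (396, -28, 14, 41), (400, -28, 15, 42), (404, -32, 16, 43), (408, -33, 16, 45), (412, -32, 16, 47), (416, 310, -106, 150)]
275 [(216, -38, 16, -46), (220, -39, 16, -44), (224, -3
[... 204 characters left out ...]
), (408, -40, 17, 43), (412, -40, 16, 45), (416, -40, 17, 47)]
280 [(216, -45, 16, -45), (220, -46, 16, -42), (224, -44, 15, -41), (228, -41, 14, -40), (232, -43, 15, -38), (236, -33, 11, -38), (240, 331, -130, -118), (244, 332, -130, -112), (392, 325, -127, 118), (396, -32, 11, 40), (400, -39, 13, 40), (404, -42, 15, 41), (408, -42, 15, 43), (412, -46, 16, 44), (416, -46, 16, 45)]
290 [(216, -58, 16, -41), (220, -54, 15, -41), (224, -53, 14, -39), (228, -51, 13, -38), (232, -44, 11, -38), (236, -36, 7, -38), (240, -27, 4, -38), (244, 331, -147, -113), (392, 323, -143, 119), (396, -33, 6, 40), (400, -42, 10, 40), (404, -48, 12, 40), (408, -54, 15, 40), (412, -54, 15, 42), (416, -56, 16, 43)]
```

The depth image explains it: the visible fingertips end 28 mm short of the reported TCP, so the pads only touched the top of the rail. The frame has fallen back onto its stop. I regrip with the TCP about 25 mm lower.

>>> apply_moves(rows=[[0.32,-30,0,0,0],[0.6,-30,0,0,0],[0.85,0,0,-18,0],[0.85,0,0,-18,0],[0.85,0,0,0,0],[0.85,0,0,0,0]], force=15)

```text
t: 27.58
tool_pos: [0.477, -0.1104, 0.2614]
tcp_rot: [-0.034, 0.713, 0.029, 0.7]
force: [0.1, 0.1, -0.3]
width: 0.0758
```

Run:
```python
from h import *
delta([.479,-.11,.182],4.75)
s,p,R=pose();im,d=snap('wrist','w16')
X=cloud('wrist',d,p,R)
m=(X[...,2]>.2)&(X[...,2]<.25);m[262:]=0;m[:,:250]=0;m[:,385:]=0
q=X[m];print(len(q));
for b in [-.06,-.07,-.08,-.1]:
    k=q[abs(q[:,1]-b)<.004]
    if len(k):print(b,k[:,0].min(),k[:,0].max(),k[:,2].max())
snap('scene','s16')
p=cv2.imread('pics/s16.png')[130:370,180:400];cv2.imwrite('pics/s16c.png',cv2.resize(p,None,fx=3,fy=2.5))
```

```text
TCP [ 0.477  -0.1104  0.2614] tool shift mm [79.4  0.7  3.6] jaw deg 5.1 turn about tool x 0.4 | t 27.57 w 0.076 F [ 0.1  0.1 -0.3]
4689
-0.06 0.4658662606043478 0.4875521366455774 0.23810846604040642
-0.07 0.4666628486366479 0.48820182420472885 0.23825751315899932
-0.08 0.46753517349103074 0.48899321675240526 0.23791743680396257
-0.1 0.4684074012426339 0.49044640707327347 0.2381668849460503
```

View pics/s16c.png

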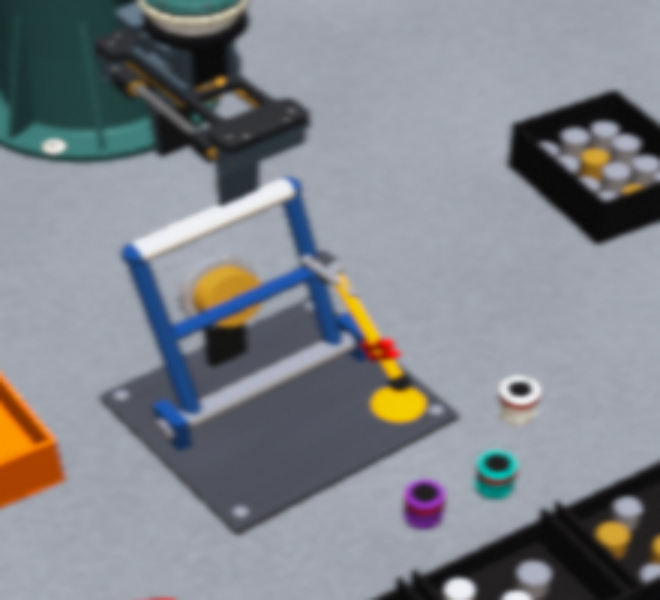

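The frame is back on its stop with the leg still down (foot at crop (400,381)), and the rail is unmoved. I descend to the corrected height.

>>> apply_moves(rows=[[0.85,25,0,3,0],[0.85,25,0,0,0],[0.85,15,0,0,0],[0.85,6,0,0,0],[0.85,0,0,0,0]])

```text
t: 28.3
tool_pos: [0.4806, -0.1107, 0.1885]
tcp_rot: [-0.034, 0.713, 0.029, 0.7]
force: [-0.5, 0.0, 0.4]
width: 0.0777
```

Run:
```python
from h import *
delta([.479,-.11,.182],4.75)
```

```text
TCP [ 0.4806 -0.1107  0.1885] tool shift mm [ 6.5  0.9 -1.4] jaw deg 5.2 turn about tool x 0.4 | t 28.30 w 0.078 F [-0.5  0.   0.4]
```

>>> apply_moves(rows=[[0.85,6,0,-1,0],[0.4,0,0,0,0],[0.1,0,0,0,0],[0.1,0,0,0,0],[0.1,0,0,0,0],[0.1,0,0,0,0],[0.1,0,0,0,0],[0.1,0,0,0,0],[0.1,0,0,0,0],[0.1,0,0,0,0]], force=25)

```text
t: 29.55
tool_pos: [0.4799, -0.1112, 0.1839]
tcp_rot: [-0.034, 0.713, 0.029, 0.7]
force: [-1.6, -0.1, 0.6]
width: 0.0214
```

The fingers now stop on the rail at 21.4 mm, which is a real grip. I raise the frame along its arc.

>>> apply_moves(rows=[[0.1,-1.6,0,5,0],[0.1,-1.9,0,6,0],[0.1,-1.9,0,6,0],[0.1,0,0,0,0]])

```text
t: 30.05
tool_pos: [0.4968, -0.1099, 0.1894]
tcp_rot: [-0.035, 0.714, 0.029, 0.699]
force: [-4.1, -1.5, 4.0]
width: 0.0212
```

```bash
cat >> h.py <<'E'
def arc():
    s,p,R=pose(); g=p-[.0011,-.0015,-.041]
    th=np.arcsin((.5415-g[0])/np.cos(np.radians(4.75))/.2); print('lean %.3f z err mm %.1f'%(th,1000*(g[2]-.035-.2*np.cos(th))),'w',s['width'],'F',s['force'].round(1))
E
python3 - <<'E'
from h import *
arc()
E
```

```text
lean 0.232 z err mm 0.7 w 0.021218603965085753 F [-4.1 -1.5  4. ]
```

>>> apply_moves(rows=[[0.1,-1.0,0,6,0],[0.1,-1.2,0,6,0],[0.1,-1.0,0,6,0],[0.1,0,0,0,0]])

```text
t: 30.55
tool_pos: [0.5155, -0.1084, 0.1925]
tcp_rot: [-0.035, 0.714, 0.029, 0.699]
force: [-2.2, -1.2, 3.2]
width: 0.0217
```

Run:
```python
from h import *
arc()
```

```text
lean 0.136 z err mm 0.3 w 0.02165089125528769 F [-2.2 -1.2  3.2]
```

>>> apply_moves(rows=[[0.1,-0.8,0,6,0],[0.1,-0.6,0,6,0],[0.1,-0.5,0,6,0],[0.1,0,0,0,0]])

```text
t: 31.05
tool_pos: [0.5346, -0.1068, 0.194]
tcp_rot: [-0.035, 0.714, 0.029, 0.699]
force: [-1.5, -1.6, 3.9]
width: 0.0215
```

Run:
```python
from h import *
arc()
```

```text
lean 0.040 z err mm 0.2 w 0.021469187058795677 F [-1.5 -1.6  3.9]
```

Now small steps until the foot meets the plate.

>>> apply_moves(rows=[[0.1,-0.2,0,3,0],[0.1,-0.1,0,3,0],[0.1,0,0,0,0]])

```text
t: 31.42
tool_pos: [0.5409, -0.1063, 0.1942]
tcp_rot: [-0.035, 0.714, 0.029, 0.699]
force: [-2.4, -1.6, 2.6]
width: 0.0216
```

>>> apply_moves(rows=[[0.1,0,0,2,0],[0.1,0,0,0,0]])

```text
t: 31.68
tool_pos: [0.5426, -0.1062, 0.1941]
tcp_rot: [-0.035, 0.714, 0.029, 0.699]
force: [-4.2, -3.1, 4.1]
width: 0.0212
```

Run:
```python
from h import *
arc()
snap('scene','s20')
p=cv2.imread('pics/s20.png')[130:370,180:400];cv2.imwrite('pics/s20c.png',cv2.resize(p,None,fx=3,fy=2.5))
i=bot.camera_info('scene')
for l in [-.04,-.02,0,.02]:
  o=[]
  for P in [legpt(0,.134),[0,.076,.2],[0,-.076,.2]]:
    q=np.linalg.inv(i['pose'])@np.r_[W(P,l),1];q=i['K']@q[:3];q=q/q[2];o+=((q[:2]-[180,130])*[3,2.5]).round().tolist()
  print(l,o)
print([(np.round(r['location'],3).tolist(),round(r['confidence'],2)) for r in bot.place_of('leg_foot','scene')],W(legpt(0,.134),0))
```

```text
lean -0.000 z err mm 0.1 w 0.021239681754882448 F [-4.2 -3.1  4.1]
-0.04 [395.0, 395.0, 323.0, 211.0, 167.0, 280.0]
-0.02 [395.0, 396.0, 326.0, 213.0, 170.0, 283.0]
0 [395.0, 397.0, 329.0, 215.0, 173.0, 285.0]
0.02 [395.0, 398.0, 332.0, 218.0, 176.0, 288.0]
[([0.622, -0.015, 0.024], 0.76), ([0.459, -0.367, 0.006], 0.31)] [ 0.61636503 -0.01298626  0.022348  ]
```

View pics/s20c.png

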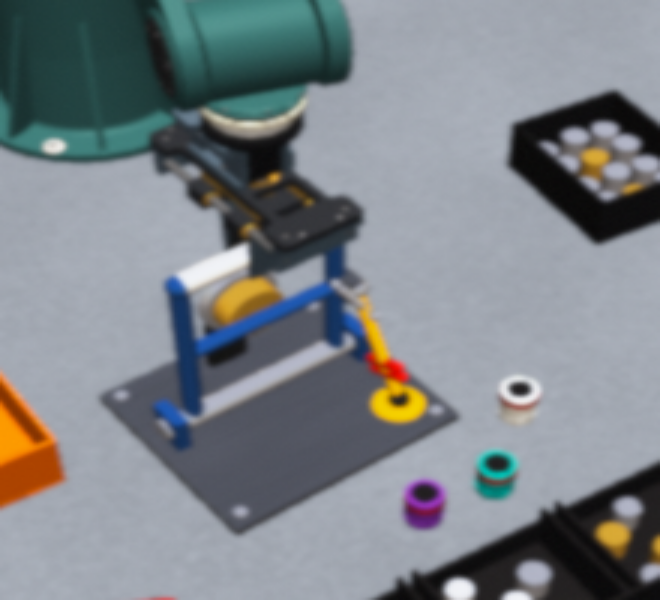

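The frame looks upright, with the foot on the spot at (400,400). I press in small steps to confirm that the foot stops it.

>>> apply_moves(rows=[[0.1,0,0,1.5,0],[0.1,0,0,0,0]])

```text
t: 32.02
tool_pos: [0.5432, -0.1062, 0.1941]
tcp_rot: [-0.035, 0.715, 0.029, 0.698]
force: [-5.6, -3.2, 6.3]
width: 0.0216
```

>>> apply_moves(rows=[[0.1,0,0,1.5,0],[0.1,0,0,0,0]])

```text
t: 32.28
tool_pos: [0.5433, -0.1061, 0.1941]
tcp_rot: [-0.035, 0.716, 0.029, 0.697]
force: [-6.8, -3.8, 6.0]
width: 0.0218
```

>>> apply_moves(rows=[[0.1,0,0,2,0],[0.1,0,0,0,0]])

```text
t: 32.52
tool_pos: [0.5434, -0.1061, 0.1941]
tcp_rot: [-0.035, 0.717, 0.029, 0.695]
force: [-7.3, -3.7, 6.6]
width: 0.0213
```

>>> apply_moves(rows=[[0.1,0,0,0,0],[0.1,0,0,0,0],[0.1,0,0,0,0],[0.1,0,0,0,0]])

```text
t: 33.02
tool_pos: [0.5425, -0.1062, 0.1941]
tcp_rot: [-0.035, 0.718, 0.029, 0.695]
force: [-4.7, -2.7, 4.4]
width: 0.0216
```

Run:
```python
from h import *
arc(); s,p,R=pose()
im,d=snap('wrist','w21'); X=cloud('wrist',d,p,R)
m=(X[...,2]>.215)&(X[...,2]<.26);m[262:]=0;m[:,:270]=0;m[:,370:]=0
q=X[m]
for b in [-.06,-.07,-.08]:
    k=q[abs(q[:,1]-b)<.004]
    if len(k):print(b,k[:,0].min(),k[:,0].max(),(k[:,0].min()+k[:,0].max())/2,k[:,2].max(), 'expect x',.5415-(b+.1045)*np.tan(np.radians(4.75)))
snap('scene','s21');print(bot.place_of('leg_foot','scene')[:1],bot.state()['joint_velocities'].round(3))
```

```text
lean 0.000 z err mm 0.1 w 0.021634545647074527 F [-4.7 -2.7  4.4]
-0.06 0.5303304023960643 0.552099564851115 0.5412149836235897 0.24859933494327074 expect x 0.5378023351449983
-0.07 0.5309394858002833 0.55302399360615 0.5419817397032166 0.2482715216056835 expect x 0.5386332710674706
-0.08 0.5316761877293807 0.5535188649705501 0.5425975263499654 0.2481190817924591 expect x 0.5394642069899429
[{'location': [0.6205, -0.0156, 0.0232], 'confidence': 0.68}] [ 0.001  0.     0.001  0.    -0.001 -0.   ]
```

View pics/w21.png

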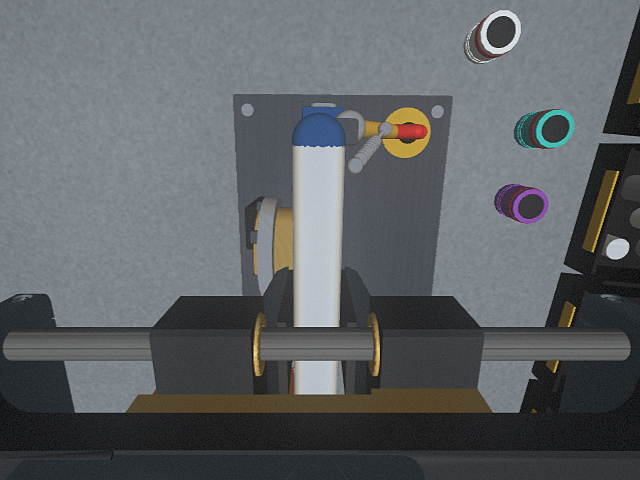

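View pics/s21.png

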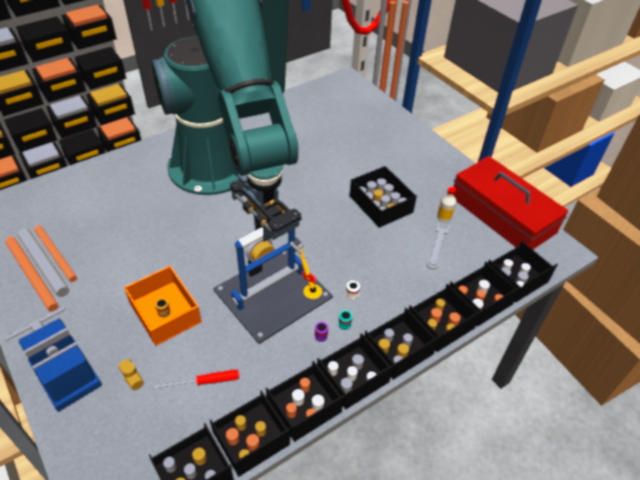

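The grip and pose hold, but a zero row relaxes the push by about 1 mm. I finish on a push row so the arm keeps its pressing target.

>>> apply_moves(rows=[[0.1,0,0,2,0],[0.1,0,0,2.5,0]])

```text
t: 33.42
tool_pos: [0.5447, -0.106, 0.194]
tcp_rot: [-0.035, 0.72, 0.029, 0.693]
force: [-20.7, -6.1, 16.8]
width: 0.0216
```

Run:
```python
from h import *
for k in range(6):
    bot.capture('scene')
    s=bot.state(); print(s['t'],s['tool_pos'].round(4),s['force'].round(1),s['width'].round(4))
```

```text
Traceback (most recent call last):
AttributeError: 'float' object has no attribute 'round'
```

Run:
```python
from h import *
for k in range(6):
    bot.capture('scene')
    s=bot.state(); print(round(s['t'],2),s['tool_pos'].round(4),s['force'].round(1),round(s['width'],4),np.abs(s['joint_velocities']).max().round(4))
```

```text
33.52 [ 0.5446 -0.106   0.194 ] [-18.1  -5.3  15.6] 0.0213 0.005
33.58 [ 0.5446 -0.106   0.1941] [-17.8  -4.4  14.9] 0.0218 0.0036
33.62 [ 0.5446 -0.106   0.194 ] [-18.3  -5.6  15.5] 0.0214 0.0016
33.67 [ 0.5446 -0.106   0.194 ] [-17.4  -4.6  15.1] 0.0212 0.0033
33.73 [ 0.5446 -0.106   0.194 ] [-17.6  -4.7  15.5] 0.0215 0.0012
33.77 [ 0.5446 -0.106   0.194 ] [-17.4  -5.6  15.8] 0.0215 0.0006
```

Run:
```python
from rig import bot
print(bot.hand_in())
```

```text
the job is handed in; nothing more can be done
None
```

The job is handed in at about 34 s of the 70 s limit. The frame is upright and still gripped, and the order was as you asked: coupling, then leg, then frame.

- **Coupling:** I lifted it off the base plate and dropped it into the orange box. The wrist and scene pictures show it standing upright inside.
- **Leg:** I pushed the red tab until the leg snapped down. The foot appeared within a few pixels of where it should be when fully down, and it stayed down afterwards.
- **Frame:** The last readings put it upright, with the foot on the yellow spot. The rail is held between the fingers (21.5 mm opening, 25 N grip). The arm presses steadily at about 18 N rearward, and pushing further hardly moved the frame, so the foot is on the plate.
- **Other items:** I saw no change to the wrench, screwdriver, bottle or tee in the last scene picture. I did not measure them.

**What went wrong:** My first grip on the rail failed. The wrist camera shows the fingertips ending about 28 mm short of the reported TCP, which disagrees with the description, so the pads only caught the top of the rail. The frame rose part-way and, when I opened the fingers to regrip, fell back onto its stop. I regripped with the TCP about 25 mm lower and raised it fully, with the leg already down both times.

**Remaining disagreement:** The wrist camera places the upright rail about 3 mm further back than the model predicts. That is roughly within calibration, tilt and the pressing force.

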